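# Fetch the little brown bottle from under the spice caddy's sliding cover

### The job

Fetch the little brown bottle with the red cap out of the covered bin of the wooden spice caddy and stand it on the round cork coaster. The two spice jars in the caddy's open bays stand in the way of its sliding cover: first move both onto the blue tray, slide the cover open, bring the bottle to the coaster, slide the cover fully shut, and only then put each jar back in the very bay it came from. Keep everything upright and do not disturb the tin and the white bowl.

Things in the scene. Friction and masses are not known exactly. Their poses are not given: they have to be found in the camera images.
- caddy: Fixed wooden spice caddy, 130 (x) x 270 (y) x 105 mm; origin: centre of underside. All mm. +y half: tall bin, inside x -57..57, y 17..127, walls to z 105, sliding cover on top. -y half: two open bays, walls and divider 30 high, inside x -57..57, y -57..9 and y -127..-63 (centres y -24, -95). All floors at z 6. Each bay holds one jar; which one varies.
- cover (a joint): Dark slatted sliding cover of the bin; the bottle shows through its gaps. 0 = shut at its stop; slides along caddy -y, out over the bays, to 0.095 m = open (bin then open from y 32 to 127 mm). Stays where left; about 2 N moves it. Board at z 94 to 100 mm, so a jar standing in a bay (top at 110 to 114 mm) blocks it.
- cover_grip (a point): Middle of the wooden bar grip on the cover: 60 mm long (along caddy x), 14 mm thick (along caddy y), from the board's top at z 100 to z 123 mm; this point at z 113 mm. Shut: at caddy x 0, y 21 mm; it moves with the cover towards -y. Pinch it from above across its 14 mm.
- red_jar: Round spice jar with a red lid, diameter 45 mm, 108 mm tall, about 0.11 kg, the lid being its top 21 mm; loose, origin at the centre of its underside, z up. Starts upright in one of the caddy's bays.
- dark_jar: Round spice jar with a black lid and green label, diameter 41 mm, 104 mm tall, about 0.11 kg, the lid being its top 20 mm; loose, origin at the centre of its underside, z up. Starts upright in the other bay of the caddy.
- bottle: Small round brown bottle with a red cap: body diameter 33 mm up to 70 mm, cap 22 mm wide, total height 82 mm, about 0.06 kg; loose, origin at the centre of its underside, z up. Starts upright on the floor of the caddy's bin, under the cover, near caddy (0, 80) mm.
- side_tray: Fixed shallow blue tray, 180 (its x) x 120 mm (its y), rim 16 mm high and 6 mm thick, inner floor at z 6 mm; origin at the centre on the surface. The place to set both jars aside. It stands to the left or to the right of the caddy.
- coaster: Fixed round cork coaster, diameter 110 mm, top at z 8 mm above its origin, which is at its centre. The bottle's place. It stands on the other side of the caddy from the blue tray.
- tin: Bystander: food tin with red label, diameter 57, 72 mm high, loose, standing behind the caddy; leave it alone.
- bowl: Bystander: small white rice bowl, diameter 95, 49 mm high, loose, standing behind the caddy; leave it alone.
Mind the look-alikes: they are no part of the job. What is shaped like the bottle but turquoise is not meant.

How it is judged:
By the outcome, as a careful person would: the job done as asked, in the order asked, and still so for the second after the job is handed in, with the robot touching nothing.
It also fails if it takes over 144 s, if anything falls off the work surface, if the arm or the gripper's body presses on something with over 40 N, if the wrist force passes 120 N, or if a joint passes its speed limit or range.

### The arm

A 6-joint arm with a two-finger parallel gripper is mounted at the origin on a cart in front of the work surface, level with it; the furniture and walls round the work are solid. World frame = base frame: x ahead of the robot, y to its left, z up, the work surface at z = 0. Lengths are in mm, angles in rad, forces in N, time in s.
With the tool pointing down it reaches from about 350 to 975 mm from the base axis. Payload 7.1 kg.
Tool frame: the origin (TCP) lies midway between the tips of the shut fingers; the grasp point (between the pads) lies 19 mm behind it; z points along the fingers, y is the line along which they close (so a half turn about z gives the same grasp; the last joint's range is limited). The gripper opens to 88 mm and grips with 3 to 60 N. Pads are 20 mm wide; open, the fingers measure 115 mm over their backs; the gripper's body (75 mm by 178 mm) begins 61 mm behind the grasp point.
Start: joints at [-1.119, 0.423, 1.63, -0, 1.089, -0.019], TCP at [283.513, -556.978, 187.875] pointing down, gripper open.
Joint ranges: [-3, 3], [-0.9, 2.11], [0.09, 2.58], [-1.31, 4.45], [0.11, 2.69], [-2.54, 2.54]. Speed limits (rad/s): [2.39, 2.39, 3.01, 3.14, 3.14, 3.14].

### API

Orientations are given as a rotation vector (axis times angle).
In Python, from workcell import status, eyes, ticket gives the robot as it stands.
- The arm moves only by the shell command python3 -m jog 'ROWS' [OPENING]. ROWS is a JSON list of rows, 1 to 5 of them, each an object with the fields trans (a list: dx, dy, dz in normalised numbers (1 is 1000 mm)), rotvec (a list: a rotation vector rx, ry, rz in a scale on which 1.0 is 2 pi rad); a field left out counts as zero; each row shifts and turns the commanded pose from where the row before left it, along the tool's axes as they then stand; what a row does not reach is not made up. A row lasts 1/12 s, in which the tool goes at most 41.7 mm and 0.125 rad, less where a joint would pass 70% of its speed; a pose out of reach is approached as far as the arm can. OPENING is the finger opening in mm, set as the command begins (- or left out keeps the last). The fingers move at their own pace and stop on an object; the grip force is fixed at half the most. Time passes only in rows, so rows that do not move let the fingers close. It prints the time, the measured TCP pose, the force, the opening and the grip force at its end. A shift or turn number past 1, either way, is cut back to 1. Input that does not fit is refused with a message, and nothing moves.
- status.get_obs(): the state, without advancing time (a new reading comes with each control period).
- eyes.get_image(name): name is "scene" or "top"; returns a dict with "img" (400x640x3 uint8, red, green, blue), "range_z" (400x640 float32, mm along the optical axis (not along the pixel's ray), 0 where there is no reading), "fx", "fy", "cx", "cy" (pixels), "k1" (the pictures are not rectified: a ray, as slopes to the right and down, at radius r is drawn at 1 + k1 r^2 times it, then the intrinsics apply), "R" (3x3) and "t" (3): a world point X has camera coordinates R X + t. Camera axes: x right, y down, z forward; pixel columns grow to the right and rows downward; lengths in mm; the calibration is good to about 2 mm. A picture is of the moment at which its call begins.
- ticket.close_job(): hands the job in; it is judged then, once.
The state is a dict: "t": time; "qpos": joint angles; "qvel": joint speeds; "joint_torque": joint torques, N m; "ee_pos": TCP position; "orientation": TCP orientation; "ft_force": force on the tool from outside, world axes, zero at the start; "moment": the same for the moment, N m; "width": finger opening in mm; "grasp_force": force on a finger pad.
Only numpy, scipy, OpenCV 4.12 (cv2) and the standard library are available. Lean on these libraries where they do the work, as an engineer would, in place of code of your own. Each camera call takes 0.05 s, during which the arm holds its last target. There are 200 camera calls.

## Working session

There is one attempt and no reset: what is moved stays moved. The work goes in short steps, Python scripts to look and compute and a shell command to move; the robot and the scene stay as the last step left them, time stands still between calls to the robot, and variables do not carry over. Pictures are saved under pics/ and viewed, at most 14 in all, crops included, and the job is handed in when it is done.

```bash
ls; mkdir -p pics; cat > h.py <<'E'
import numpy as np, cv2
from workcell import status, eyes
def grab(n):
    d=eyes.get_image(n); np.savez('/tmp/%s.npz'%n,**d); return d
def load(n): return dict(np.load('/tmp/%s.npz'%n))
def ray(d,u,v):
    K=np.array([[d['fx'],0,d['cx']],[0,d['fy'],d['cy']],[0,0,1]],float)
    p=cv2.undistortPoints(np.array([[[u,v]]],float),K,np.array([d['k1'],0,0,0,0],float))[0,0]
    return np.array([p[0],p[1],1.])
def onplane(d,u,v,z):
    R=np.array(d['R']);c=-R.T@d['t'];w=R.T@ray(d,u,v)
    return c+w*(z-c[2])/w[2]
def pt(d,u,v):
    R=np.array(d['R']);zz=d['range_z'][int(v),int(u)]
    return R.T@(ray(d,u,v)*zz-d['t'])
def cloud(d):
    K=np.array([[d['fx'],0,d['cx']],[0,d['fy'],d['cy']],[0,0,1]],float)
    h,w=d['range_z'].shape
    g=np.stack(np.meshgrid(np.arange(w),np.arange(h)),-1).reshape(-1,1,2).astype(float)
    p=cv2.undistortPoints(g,K,np.array([d['k1'],0,0,0,0],float)).reshape(h,w,2)
    P=np.dstack([p,np.ones((h,w))])*d['range_z'][...,None]
    return (P-np.array(d['t']).ravel())@np.array(d['R'])
def save(d,n): cv2.imwrite('pics/'+n,cv2.cvtColor(d['img'],cv2.COLOR_RGB2BGR))
E
python3 - <<'E'
from h import *
for n in('scene','top'):
    d=grab(n); save(d,n+'0.png'); print(n,d['fx'],d['cx'],d['cy'],d['k1'],-np.array(d['R']).T@d['t'])
o=status.get_obs();print(o)
E
```

```text
pics
scene 412.2555005803108 322.63949472669617 202.15887506791492 -0.10521043245067298 [ 65.16771831 771.76571911 778.18282094]
top 457.27420372178426 314.4864778850259 196.9265884000739 0.009890509217387057 [ 476.13678259  -11.19623379 1184.81387586]
{'t': 0.1, 'qpos': array([-1.11897810e+00,  4.23781614e-01,  1.63058507e+00,  1.10500876e-05,
        1.08859807e+00, -1.90166417e-02]), 'qvel': array([ 0.00159682, -0.00105079, -0.00478273,  0.0015276 ,  0.00166217,
       -0.00098764]), 'joint_torque': array([ 7.66603898e-04, -5.45610845e+01, -2.74323964e+01,  6.45093829e-02,
        1.88001670e-02, -6.70332270e-06]), 'ee_pos': array([ 283.30077134, -556.5011029 ,  187.17992497]), 'orientation': array([-3.05363496e+00, -7.32452204e-01,  4.47569760e-04]), 'ft_force': array([ 0.27410652, -0.42432036,  0.47758832]), 'moment': array([-0.03581972, -0.03514495, -0.03251139]), 'grasp_force': 0.0, 'width': 87.78192149965123}
```

View pics/top0.png

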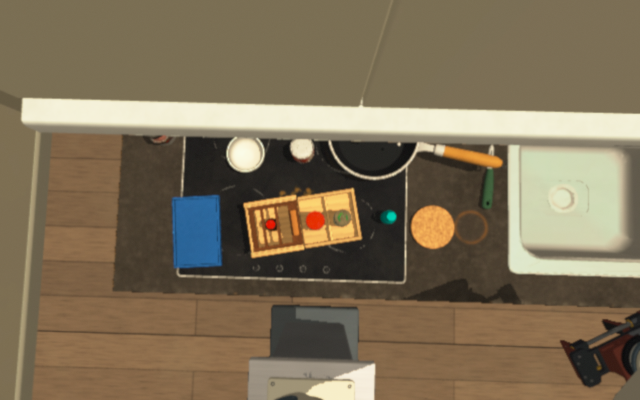

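View pics/scene0.png

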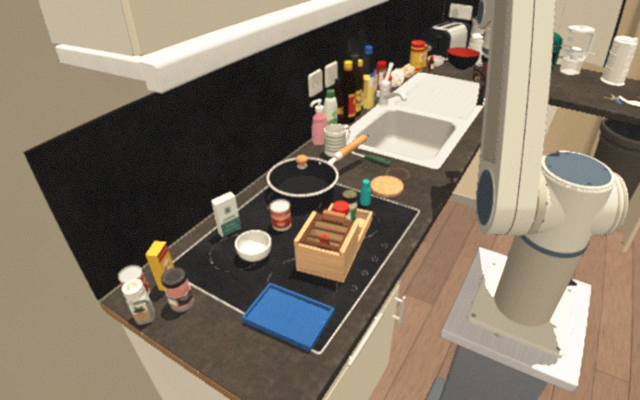

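The top view shows the caddy at about (302,223) with its bin to the left. The red jar is in the inner bay (315,220), the dark jar in the outer bay (342,218). The blue tray is at (197,231), the cork coaster at (433,227) and the turquoise decoy at (389,216). The scene view agrees.

```bash
python3 - <<'E'
from h import *
d=load('top');C=cloud(d);im=d['img'];hsv=cv2.cvtColor(im,cv2.COLOR_RGB2HSV)
H,S,V=[hsv[...,i].astype(int) for i in range(3)]
def comps(m,name,z,minA=30,box=(120,135,500,290)):
    mm=np.zeros(m.shape,np.uint8);x0,y0,x1,y1=box;mm[y0:y1,x0:x1]=m[y0:y1,x0:x1]
    n,l,st,ce=cv2.connectedComponentsWithStats(mm)
    for i in range(1,n):
        if st[i,4]<minA: continue
        ys,xs=np.where(l==i); r=cv2.minAreaRect(np.stack([xs,ys],1).astype(np.float32))
        print(name,st[i,4],ce[i].round(1),'medz',np.median(C[l==i][:,2]).round(1),'onplane',onplane(d,*ce[i],z).round(1), 'cloudmean',np.median(C[l==i],0).round(1),'rect',np.round(r[1],1),round(r[2],1))
        b=cv2.boxPoints(r); print('   corners',[onplane(d,*p,z)[:2].round(0).tolist() for p in b])
comps((H>100)&(H<125)&(S>150)&(V>60),'blue',16)
comps(((H<5)|(H>175))&(S>200)&(V>120),'red',108,15)
comps((H>80)&(H<95)&(S>150),'turq',82,15)
comps((H>8)&(H<20)&(S>100)&(V>130),'cork',8,300,(405,200,460,255))
# caddy top : points with height
for n in('scene','top'):
    e=load(n);P=cloud(e)
    X,Y,Z=P[...,0],P[...,1],P[...,2]
    m=(X>380)&(X<650)&(Y>-150)&(Y<220)&(Z>85)&(Z<118)
    r=cv2.minAreaRect(P[m][:,:2].astype(np.float32));print(n,'top',m.sum(),r)
    m=(X>380)&(X<650)&(Y>-250)&(Y<220)&(Z>20)&(Z<118)
    r=cv2.minAreaRect(P[m][:,:2].astype(np.float32));print(n,'all',m.sum(),r)
# cabinet underside heights
X,Y,Z=[C[...,i] for i in range(3)]
for u in(150,300,450):
  for v in(60,100,115,130,136,142,160): print(u,v,C[v,u].round(0))
cv2.imwrite('pics/crop.png',cv2.resize(cv2.cvtColor(im[180:280,165:365],cv2.COLOR_RGB2BGR),None,fx=4,fy=4,interpolation=cv2.INTER_CUBIC))
E
```

```text
blue 3346 [196.6 231.3] medz 6.8 onplane [467.7 299.8  16. ] cloudmean [468.  301.8   6.8] rect [71.4 47.5] 88.3
   corners [[556.0, 368.0], [563.0, 246.0], [381.0, 233.0], [374.0, 353.0]]
red 74 [270.4 224.1] medz 88.5 onplane [490.1 102.6 108. ] cloudmean [490.4 105.2  88.5] rect [8. 9.] 90.0
   corners [[499.0, 113.0], [500.0, 92.0], [481.0, 91.0], [481.0, 112.0]]
turq 191 [388.  216.7] medz 62.7 onplane [ 516.1 -177.5   82. ] cloudmean [ 516.1 -179.5   62.7] rect [13. 16.] 90.0
   corners [[532.0, -158.0], [533.0, -196.0], [502.0, -197.0], [500.0, -158.0]]
cork 1519 [432.4 226.6] medz 9.7 onplane [ 496.5 -302.4    8. ] cloudmean [ 496.6 -301.5    9.7] rect [43. 43.] 90.0
   corners [[551.0, -247.0], [554.0, -357.0], [444.0, -358.0], [441.0, -248.0]]
scene top 1868 ((497.7132873535156, 41.39744567871094), (130.70901489257812, 249.39450073242188), 10.944673538208008)
scene all 4372 ((532.5784301757812, -1.1553955078125), (238.29348754882812, 438.9053649902344), 0.8331156373023987)
top top 2296 ((498.23919677734375, 37.32598114013672), (129.88584899902344, 245.80560302734375), 10.614940643310547)
top all 3816 ((532.85546875, -3.9050445556640625), (235.71266174316406, 443.7867736816406), 0.4313362240791321)
150 60 [638. 158. 750.]
150 100 [639. 211. 607.]
150 115 [623. 215. 593.]
150 130 [606. 220. 577.]
150 136 [695. 404.  91.]
150 142 [699. 440.  -7.]
150 160 [651. 437.  -5.]
300 60 [639.  11. 759.]
300 100 [638.  16. 626.]
300 115 [628.  17. 592.]
300 130 [609.  17. 590.]
300 136 [605.  18. 568.]
300 142 [695.  41.  67.]
300 160 [656.  41.  30.]
450 60 [ 638. -129.  770.]
450 100 [ 639. -165.  642.]
450 115 [ 633. -179.  595.]
450 130 [ 613. -179.  593.]
450 136 [ 607. -181.  586.]
450 142 [ 604. -189.  558.]
450 160 [ 671. -348.    1.]
```

View pics/crop.png

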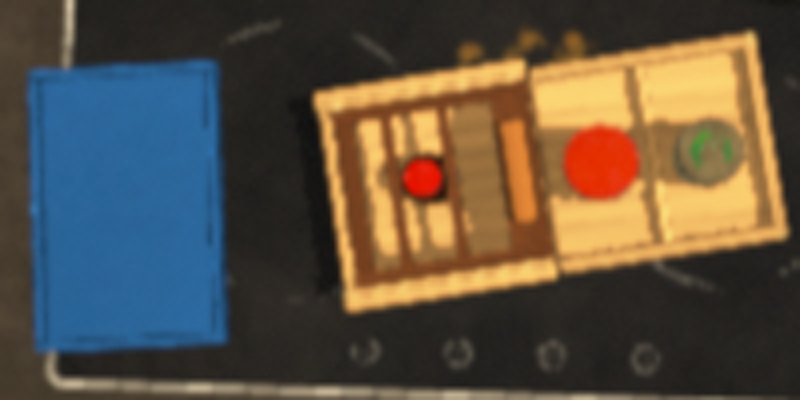

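```bash
python3 - <<'E'
from h import *
d=load('top')
P=np.array([onplane(d,165+u/4-.375,180+v/4-.375,z)[:2] for u,v,z in((316,92,105),(348,310,105),(525,60,105),(557,278,105),(755,33,30),(788,238,30))])
M=np.array([(65,135),(-65,135),(65,10),(-65,10),(65,-135),(-65,-135)],float)
sel=[0,1,4,5]
A,_=cv2.estimateAffinePartial2D(M[sel],P[sel]);th=np.arctan2(A[1,0],A[0,0]);print('scale',np.hypot(A[0,0],A[1,0]),'yaw deg',np.degrees(th),'centre',A[:,2])
R=A[:,:2]/np.hypot(A[0,0],A[1,0])
print('inferred caddy coords',((P-A[:,2])@R).round(1).tolist())
c=A[:,2]
for n in('top','scene'):
    e=load(n);Q=cloud(e);L=(Q[...,:2]-c)@R
    for nm,y in(('in',-24),('out',-95)):
        m=(abs(L[...,0])<45)&(abs(L[...,1]-y)<32)&(Q[...,2]>85)&(Q[...,2]<125)
        q=Q[m]; (cc,r)=cv2.minEnclosingCircle(q[:,:2].astype(np.float32))
        print(n,nm,m.sum(),np.percentile(q[:,2],[5,50,95]).round(0),'circ',np.round(cc,1),round(r,1),'mean',q[:,:2].mean(0).round(1),'local',((np.array(cc)-c)@R).round(1))
# red lid by ray on plane 114
hsv=cv2.cvtColor(d['img'],cv2.COLOR_RGB2HSV);H,S,V=[hsv[...,i].astype(int) for i in range(3)]
m=(((H<5)|(H>175))&(S>180)&(V>100)).astype(np.uint8)
n,l,st,ce=cv2.connectedComponentsWithStats(m)
for i in range(1,n):
    if st[i,4]>15 and 240<ce[i][0]<370:print(st[i],ce[i],[(onplane(d,*ce[i],z)[:2].round(1),((onplane(d,*ce[i],z)[:2]-c)@R).round(1)) for z in(114,88)])
u,v=165+708/4-.375,180+152/4-.375;print('dark',onplane(d,u,v,110),((onplane(d,u,v,110)[:2]-c)@R).round(1))
print('grip',(onplane(d,165+518/4-.375,180+171/4-.375,123)[:2]-c)@R,'cover_grip shut world',c+R@[0,21])
for k,y in(('bay in',-24),('bay out',-95),('bottle',80)):print(k,c+R@[0,y])
E
```

```text
scale 0.9966801611374974 yaw deg 10.486721565659527 centre [499.72780609  23.90095139]
inferred caddy coords [[64.9, 134.5], [-64.9, 134.2], [64.5, 9.4], [-65.3, 10.2], [65.4, -134.5], [-65.4, -134.2]]
top in 294 [107. 115. 117.] circ [503.5  -2. ] 22.9 mean [502.9  -2.1] local [ -1.  -26.1]
top out 238 [107. 112. 115.] circ [511.5 -65.7] 20.1 mean [511.3 -65.5] local [ -4.7 -90.3]
scene in 187 [ 98. 112. 115.] circ [504.6   0.8] 24.9 mean [499.3   5.9] local [  0.6 -23.6]
scene out 179 [ 90. 108. 111.] circ [510.7 -61.7] 22.4 mean [507.7 -56.6] local [ -4.8 -86.2]
[266 220  10   9  74] [270.35135135 224.06756757] [(array([490. , 101.9]), array([ 4.7, 78.5])), (array([490.4, 104.7]), array([ 5.5, 81.1]))]
dark [509.86818405 -64.53873078 110.        ] [ -6.1 -88.8]
grip [-0.27626602 22.46228565] cover_grip shut world [495.90564546  44.55019079]
bay in [5.04095990e+02 3.01820633e-01]
bay out [517.01853274 -69.51227451]
bottle [485.16719418 102.56472056]
```

Careful with the scale: shifts go in shares of 1000 mm and turns go in shares of 2 pi rad. That gives: -25 mm / 1000 = -0.025, -0.12 rad / 6.2832 = -0.0191.

```bash
cat > w.py <<'E'
# usage: w.py X Y Z [yaw_deg of tool y]: delta to a world target, along the tool's present axes
import sys,numpy as np
from scipy.spatial.transform import Rotation as Ro
from workcell import status
o=status.get_obs();R=Ro.from_rotvec(o['orientation']).as_matrix();p=np.array(o['ee_pos'])
c=np.array([499.7,23.9]);a=np.radians(10.5);C=np.array([[np.cos(a),-np.sin(a)],[np.sin(a),np.cos(a)]])
print('t',round(o['t'],2),'tcp',p.round(1),'caddy xy',(C.T@(p[:2]-c)).round(1),'tool-y deg',np.degrees(np.arctan2(R[1,1],R[0,1])).round(2),'tilt',R[:,2].round(4),'q',o['qpos'].round(2),'w',round(o['width'],1),'F',o['ft_force'].round(1),'g',round(o['grasp_force'],1))
g=lambda x,y:c+C@[x,y]
T=dict(red=g(-1,-25.5),dark=g(-5.4,-89.5),bottle=g(5,80),grip=g(0,21),bayin=g(0,-24),bayout=g(0,-95),trayA=np.array([510,303.]),trayB=np.array([425,297.]),coaster=np.array([496.5,-302]))
for k in sys.argv[1:]:
    t=T[k]-p[:2] if k in T else None
    print(k,T[k].round(1),'tool dxyz to z=0 at target',(R.T@np.r_[t,-p[2]]).round(1))
E
python3 -m jog '[{"trans":[0, 0, -0.025], "rotvec":[0, 0, -0.0191]}, {"trans":[0, 0, -0.025], "rotvec":[0, 0, -0.0191]}, {"rotvec":[0, 0, -0.0191]}, {"rotvec":[0, 0, -0.0191]}, {"rotvec":[0, 0, -0.0191]}]' 88
python3 -m jog '[{"rotvec":[0, 0, -0.0191]}, {"rotvec":[0, 0, -0.0191]}, {"rotvec":[0, 0, -0.0191]}, {"rotvec":[0, 0, -0.0191]}, {"rotvec":[0, 0, -0.0191]}]'
python3 -m jog '[{"rotvec":[0, 0, -0.0135]}, {}, {}]'
python3 w.py dark red
```

```text
t: 0.52
ee_pos: [283.5, -557.0, 238.1]
orientation: [2.697, 1.611, -0.0]
ft_force: [1.2, 0.2, -0.9]
width: 87.8
grasp_force: 0.0
t: 0.93
ee_pos: [283.4, -556.7, 237.4]
orientation: [-2.1, -2.335, -0.001]
ft_force: [0.6, 0.5, -0.8]
width: 87.9
grasp_force: 0.0
t: 1.18
ee_pos: [283.4, -556.8, 237.5]
orientation: [-2.01, -2.414, -0.0]
ft_force: [-0.4, -0.3, 0.1]
width: 87.8
grasp_force: 0.0
t 1.18 tcp [ 283.4 -556.8  237.5] caddy xy [-318.5 -531.5] tool-y deg 10.44 tilt [-3.e-04  6.e-04 -1.e+00] q [-1.12  0.37  1.59  0.    1.18 -1.3 ] w 87.8 F [-0.4 -0.3  0.1] g 0.0
dark [510.7 -65.1] tool dxyz to z=0 at target [442.2 312.7 237.8]
red [503.4  -1.4] tool dxyz to z=0 at target [506.2 317.  237.8]
```

Converted, 29.5 mm / 1000 = 0.0295, 20.9 mm / 1000 = 0.0209.

```bash
python3 -m jog '[{"trans":[0.0295, 0.0209, 0]}, {"trans":[0.0295, 0.0209, 0]}, {"trans":[0.0295, 0.0209, 0]}, {"trans":[0.0295, 0.0209, 0]}, {"trans":[0.0295, 0.0209, 0]}]' >/dev/null
python3 -m jog '[{"trans":[0.0295, 0.0209, 0]}, {"trans":[0.0295, 0.0209, 0]}, {"trans":[0.0295, 0.0209, 0]}, {"trans":[0.0295, 0.0209, 0]}, {"trans":[0.0295, 0.0209, 0]}]' >/dev/null
python3 -m jog '[{"trans":[0.0295, 0.0209, 0]}, {"trans":[0.0295, 0.0209, 0]}, {"trans":[0.0295, 0.0209, 0]}, {"trans":[0.0295, 0.0209, 0]}, {"trans":[0.0295, 0.0209, 0]}]'
python3 -m jog '[{}, {}]' >/dev/null
python3 w.py dark
```

```text
t: 2.43
ee_pos: [510.7, -62.6, 238.0]
orientation: [2.01, 2.414, 0.0]
ft_force: [0.9, 0.4, 0.5]
width: 88.0
grasp_force: 0.0
t 2.6 tcp [510.6 -62.8 237.7] caddy xy [ -5.  -87.2] tool-y deg 10.67 tilt [-3.e-04 -1.e-04 -1.e+00] q [-0.15  0.2   1.82 -0.    1.12 -0.33] w 87.6 F [-0.9  0.   0.1] g 0.0
dark [510.7 -65.1] tool dxyz to z=0 at target [ -2.2  -0.3 237.7]
```

Converted, 35 mm / 1000 = 0.035, 30 mm / 1000 = 0.03.

```bash
python3 -m jog '[{"trans":[-0.0022, 0, 0.03]}, {"trans":[0, 0, 0.035]}, {"trans":[0, 0, 0.035]}, {"trans":[0, 0, 0.03]}, {"trans":[0, 0, 0.02]}]' >/dev/null
python3 -m jog '[{"trans":[0, 0, 0.015]}, {"trans":[0, 0, 0.01]}, {}]'
python3 -m jog '[{}, {}, {}, {}, {}]' 20 >/dev/null
python3 -m jog '[{}, {}, {}, {}, {}]'
python3 w.py trayB
```

```text
t: 3.27
ee_pos: [508.9, -67.3, 61.1]
orientation: [-2.008, -2.412, 0.003]
ft_force: [-0.1, -0.2, 0.1]
width: 87.8
grasp_force: 0.0
t: 4.1
ee_pos: [510.9, -66.5, 63.0]
orientation: [2.007, 2.417, 0.0]
ft_force: [1.1, 0.2, 2.7]
width: 39.9
grasp_force: 30.0
t 4.1 tcp [510.9 -66.5  63. ] caddy xy [ -5.5 -90.9] tool-y deg 10.6 tilt [ 4.e-04 -0.e+00 -1.e+00] q [-0.15  0.45  1.95  0.    0.74 -0.34] w 39.9 F [1.1 0.2 2.7] g 30.0
trayB [425. 297.] tool dxyz to z=0 at target [373.1 -17.6  63. ]
```

Converted, -40 mm / 1000 = -0.04, -35 mm / 1000 = -0.035.

```bash
python3 -m jog '[{"trans":[0, 0, -0.015]}, {"trans":[0, 0, -0.035]}, {"trans":[0, 0, -0.04]}, {"trans":[0, 0, -0.04]}, {"trans":[0, 0, -0.03]}]'
python3 -m jog '[{"trans":[0.015, -0.001, 0]}, {"trans":[0.028, -0.002, 0]}, {"trans":[0.035, -0.002, 0]}, {"trans":[0.035, -0.002, 0]}, {"trans":[0.035, -0.002, 0]}]' >/dev/null
python3 -m jog '[{"trans":[0.035, -0.002, 0]}, {"trans":[0.035, -0.002, 0]}, {"trans":[0.035, -0.002, 0]}, {"trans":[0.035, -0.002, 0]}, {"trans":[0.035, -0.0016, 0]}]' >/dev/null
python3 -m jog '[{"trans":[0.028, 0, 0]}, {"trans":[0.015, 0, 0]}, {"trans":[0.007, 0, 0]}, {}, {}]'
python3 w.py trayB
```

```text
t: 4.52
ee_pos: [511.0, -66.5, 225.6]
orientation: [2.006, 2.416, 0.001]
ft_force: [0.9, -0.1, -1.3]
width: 39.6
grasp_force: 30.0
t: 5.77
ee_pos: [423.5, 296.1, 222.5]
orientation: [2.006, 2.418, -0.002]
ft_force: [1.0, -0.5, -1.7]
width: 39.7
grasp_force: 30.0
t 5.77 tcp [423.5 296.1 222.5] caddy xy [-25.3 281.5] tool-y deg 10.63 tilt [-7.e-04 -9.e-04 -1.e+00] q [ 0.59  0.22  1.83 -0.    1.09  0.4 ] w 39.7 F [ 1.  -0.5 -1.7] g 30.0
trayB [425. 297.] tool dxyz to z=0 at target [  0.8   1.8 222.5]
```

```bash
python3 -m jog '[{"trans":[0.001, 0.002, 0.025]}, {"trans":[0, 0, 0.035]}, {"trans":[0, 0, 0.035]}, {"trans":[0, 0, 0.03]}, {"trans":[0, 0, 0.015]}]' >/dev/null
python3 -m jog '[{"trans":[0, 0, 0.008]}, {"trans":[0, 0, 0.004]}, {"trans":[0, 0, 0.003]}, {"trans":[0, 0, 0.002]}, {}]'
python3 -m jog '[{"trans":[0, 0, 0.0005]}, {"trans":[0, 0, 0.0005]}, {"trans":[0, 0, 0.0005]}, {}]'
```

```text
t: 6.6
ee_pos: [426.2, 298.2, 66.6]
orientation: [2.007, 2.416, 0.002]
ft_force: [0.2, 0.1, -1.7]
width: 39.6
grasp_force: 30.0
t: 6.93
ee_pos: [425.7, 298.2, 64.7]
orientation: [2.006, 2.417, 0.001]
ft_force: [0.6, 0.6, -1.3]
width: 39.5
grasp_force: 30.0
```

Converted, 0.5 mm / 1000 = 0.0005.

```bash
python3 -m jog '[{"trans":[0, 0, 0.0005]}, {"trans":[0, 0, 0.0005]}, {"trans":[0, 0, 0.0005]}, {}]'
python3 -m jog '[{"trans":[0, 0, 0.0005]}, {"trans":[0, 0, 0.0005]}, {}]'
```

```text
t: 7.27
ee_pos: [425.7, 298.2, 63.0]
orientation: [2.007, 2.417, 0.0]
ft_force: [-0.9, -0.6, 2.2]
width: 39.4
grasp_force: 30.0
t: 7.52
ee_pos: [425.9, 298.3, 62.9]
orientation: [2.007, 2.417, 0.001]
ft_force: [-2.0, -1.3, 12.7]
width: 39.6
grasp_force: 30.0
```

Converted, -1 mm / 1000 = -0.001.

```bash
python3 -m jog '[{"trans":[0, 0, -0.001]}, {}, {}, {}, {}]' 88
python3 -m jog '[{"trans":[0, 0, -0.01]}, {"trans":[0, 0, -0.03]}, {"trans":[0, 0, -0.04]}, {"trans":[0, 0, -0.04]}, {"trans":[0, 0, -0.04]}]' >/dev/null
python3 -m jog '[{}]' >/dev/null
python3 w.py red
```

```text
t: 7.93
ee_pos: [425.5, 298.0, 62.7]
orientation: [-2.007, -2.417, 0.0]
ft_force: [-0.3, -1.2, 0.1]
width: 69.6
grasp_force: 0.0
t 8.43 tcp [429.4 300.7 231.3] caddy xy [-18.7 284.9] tool-y deg 10.6 tilt [ 0.011   0.0074 -0.9999] q [0.59 0.22 1.82 0.   1.09 0.4 ] w 87.5 F [1.7 1.  0.6] g 0.0
red [503.4  -1.4] tool dxyz to z=0 at target [-311.7   14.3  229.9]
```

Converted, -38 mm / 1000 = -0.038, -35 mm / 1000 = -0.035.

```bash
python3 -m jog '[{"trans":[-0.02, 0.001, 0]}, {"trans":[-0.035, 0.002, 0]}, {"trans":[-0.038, 0.002, 0]}, {"trans":[-0.038, 0.002, 0]}, {"trans":[-0.038, 0.002, 0]}]' >/dev/null
python3 -m jog '[{"trans":[-0.038, 0.002, 0]}, {"trans":[-0.038, 0.002, 0]}, {"trans":[-0.035, 0.002, 0]}, {"trans":[-0.02, 0.002, 0]}, {"trans":[-0.01, 0.001, 0]}]' >/dev/null
python3 -m jog '[{}, {}, {}]' >/dev/null
python3 w.py red; python3 - <<'E'
from h import *
d=grab('scene');cv2.imwrite('pics/s1.png',cv2.cvtColor(d['img'],cv2.COLOR_RGB2BGR)[130:360,180:480][:, :, :])
E
```

```text
t 9.52 tcp [499.9  -2.3 222.9] caddy xy [ -4.6 -25.8] tool-y deg 10.65 tilt [-3.e-04  4.e-04 -1.e+00] q [-0.03  0.2   1.87  0.    1.08 -0.21] w 88.0 F [-0.2  0.   0.2] g 0.0
red [503.4  -1.4] tool dxyz to z=0 at target [1.000e-01 3.600e+00 2.229e+02]
```

View pics/s1.png

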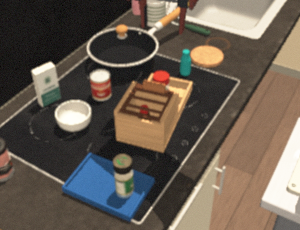

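The dark jar stands upright on the tray (crop px (123,178)); the red jar is still in the inner bay (162,78). Next I grasp the red jar.

Converted, 35 mm / 1000 = 0.035, 30 mm / 1000 = 0.03.

```bash
python3 -m jog '[{"trans":[0, 0.0036, 0.025]}, {"trans":[0, 0, 0.035]}, {"trans":[0, 0, 0.035]}, {"trans":[0, 0, 0.03]}, {"trans":[0, 0, 0.02]}]' >/dev/null
python3 -m jog '[{"trans":[0, 0, 0.01]}, {"trans":[0, 0, 0.005]}, {}, {}]'
python3 -m jog '[{}, {}, {}, {}, {}]' 20 >/dev/null
python3 -m jog '[{}, {}, {}, {}]'
python3 w.py trayA
```

```text
t: 10.32
ee_pos: [504.6, -2.3, 63.8]
orientation: [2.005, 2.417, 0.001]
ft_force: [0.1, -0.1, 0.8]
width: 88.0
grasp_force: 0.0
t: 11.07
ee_pos: [503.8, -2.7, 63.0]
orientation: [2.007, 2.417, 0.0]
ft_force: [-0.7, -0.2, 1.2]
width: 44.1
grasp_force: 30.0
t 11.07 tcp [503.8  -2.7  63. ] caddy xy [ -0.8 -26.9] tool-y deg 10.6 tilt [ 0. -0. -1.] q [-0.03  0.44  1.98 -0.    0.73 -0.21] w 44.1 F [-0.7 -0.2  1.2] g 30.0
trayA [510. 303.] tool dxyz to z=0 at target [299.4  62.3  63. ]
```

Converted, -40 mm / 1000 = -0.04, -35 mm / 1000 = -0.035.

```bash
python3 -m jog '[{"trans":[0, 0, -0.015]}, {"trans":[0, 0, -0.035]}, {"trans":[0, 0, -0.04]}, {"trans":[0, 0, -0.04]}, {"trans":[0, 0, -0.03]}]'
python3 -m jog '[{"trans":[0.015, 0.005, 0]}, {"trans":[0.028, 0.007, 0]}, {"trans":[0.035, 0.008, 0]}, {"trans":[0.035, 0.008, 0]}, {"trans":[0.035, 0.008, 0]}]' >/dev/null
python3 -m jog '[{"trans":[0.035, 0.008, 0]}, {"trans":[0.035, 0.008, 0]}, {"trans":[0.035, 0.008, 0]}, {"trans":[0.025, 0.005, 0]}, {"trans":[0.015, 0.002, 0]}]' >/dev/null
python3 -m jog '[{"trans":[0.007, 0, 0]}, {}, {}]'
python3 w.py trayA
```

```text
t: 11.48
ee_pos: [504.2, -2.7, 225.7]
orientation: [2.006, 2.416, 0.002]
ft_force: [1.1, -0.2, -1.3]
width: 44.0
grasp_force: 30.0
t: 12.57
ee_pos: [514.1, 303.5, 222.5]
orientation: [-2.007, -2.417, 0.002]
ft_force: [0.4, -0.2, -1.6]
width: 44.4
grasp_force: 30.0
t 12.57 tcp [514.1 303.5 222.5] caddy xy [ 65.1 272.3] tool-y deg 10.6 tilt [-8.e-04 -1.e-03 -1.e+00] q [ 0.51  0.35  1.66 -0.    1.14  0.33] w 44.4 F [ 0.4 -0.2 -1.6] g 30.0
trayA [510. 303.] tool dxyz to z=0 at target [  0.4  -3.9 222.5]
```

Converted, 35 mm / 1000 = 0.035, 30 mm / 1000 = 0.03.

```bash
python3 -m jog '[{"trans":[0, 0, 0.025]}, {"trans":[0, 0, 0.035]}, {"trans":[0, 0, 0.035]}, {"trans":[0, 0, 0.03]}, {"trans":[0, 0, 0.015]}]' >/dev/null
python3 -m jog '[{"trans":[0, 0, 0.008]}, {"trans":[0, 0, 0.004]}, {"trans":[0, 0, 0.003]}, {"trans":[0, 0, 0.002]}, {}]'
python3 -m jog '[{"trans":[0, 0, 0.001]}, {"trans":[0, 0, 0.001]}, {}]'
python3 -m jog '[{"trans":[0, 0, 0.0005]}, {"trans":[0, 0, 0.0005]}, {}]'
```

```text
t: 13.4
ee_pos: [515.2, 304.6, 66.8]
orientation: [2.007, 2.416, 0.002]
ft_force: [0.1, -0.5, -2.1]
width: 44.0
grasp_force: 30.0
t: 13.65
ee_pos: [514.7, 304.7, 64.3]
orientation: [2.006, 2.417, 0.001]
ft_force: [-0.4, -0.3, -0.1]
width: 43.9
grasp_force: 30.0
t: 13.9
ee_pos: [514.6, 304.6, 63.0]
orientation: [2.007, 2.417, 0.0]
ft_force: [0.1, 0.3, -0.1]
width: 43.8
grasp_force: 30.0
```

Converted, 0.5 mm / 1000 = 0.0005.

```bash
python3 -m jog '[{"trans":[0, 0, 0.0005]}, {}, {}, {}, {}]' 66
python3 -m jog '[{"trans":[0, 0, -0.01]}, {"trans":[0, 0, -0.03]}, {"trans":[0, 0, -0.04]}, {"trans":[0, 0, -0.04]}, {"trans":[0, 0, -0.04]}]' >/dev/null
python3 -m jog '[{"trans":[-0.02, -0.005, 0]}, {"trans":[-0.035, -0.009, 0]}, {"trans":[-0.038, -0.01, 0]}, {"trans":[-0.038, -0.01, 0]}, {"trans":[-0.038, -0.01, 0]}]' 40 >/dev/null
python3 -m jog '[{"trans":[-0.038, -0.01, 0]}, {"trans":[-0.03, -0.008, 0]}, {"trans":[-0.014, -0.004, 0]}, {"rotvec":[0, 0, 0.0193]}, {"rotvec":[0, 0, 0.0193]}]' >/dev/null
python3 -m jog '[{"rotvec":[0, 0, 0.0193]}, {"rotvec":[0, 0, 0.0193]}, {"rotvec":[0, 0, 0.0193]}, {"rotvec":[0, 0, 0.0193]}, {"rotvec":[0, 0, 0.0193]}]' >/dev/null
python3 -m jog '[{"rotvec":[0, 0, 0.0193]}, {"rotvec":[0, 0, 0.0193]}, {"rotvec":[0, 0, 0.0193]}, {"rotvec":[0, 0, 0.0193]}, {"rotvec":[0, 0, 0.0193]}]' >/dev/null
python3 -m jog '[{"rotvec":[0, 0, 0.0193]}, {}, {}]'
python3 w.py grip
python3 - <<'E'
from h import *
d=grab('top');cv2.imwrite('pics/t2.png',cv2.resize(cv2.cvtColor(d['img'],cv2.COLOR_RGB2BGR)[160:290,160:380],None,fx=3,fy=3))
E
```

```text
t: 14.32
ee_pos: [514.6, 304.5, 62.4]
orientation: [2.007, 2.417, 0.0]
ft_force: [-0.3, 0.2, -0.0]
width: 65.4
grasp_force: 0.0
t: 16.65
ee_pos: [495.8, 45.6, 223.0]
orientation: [3.128, 0.292, 0.001]
ft_force: [-0.5, -0.2, -0.1]
width: 39.9
grasp_force: 0.0
t 16.65 tcp [495.8  45.6 223. ] caddy xy [ 0.2 22.1] tool-y deg -79.32 tilt [ 7.e-04  0.e+00 -1.e+00] q [ 0.07  0.19  1.87 -0.    1.08  1.45] w 39.9 F [-0.5 -0.2 -0.1] g 0.0
grip [495.9  44.5] tool dxyz to z=0 at target [ -0.3   1.1 223. ]
```

View pics/t2.png

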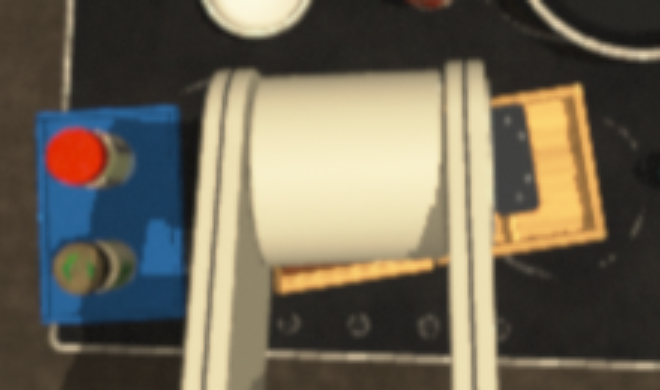

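Both jars stand upright on the tray (red at (77,157), dark at (80,267) in the crop), and both bays are empty. I now pinch the cover grip.

Converted, 35 mm / 1000 = 0.035, 30 mm / 1000 = 0.03.

```bash
python3 -m jog '[{"trans":[0, 0.001, 0.025]}, {"trans":[0, 0, 0.035]}, {"trans":[0, 0, 0.03]}, {"trans":[0, 0, 0.015]}, {"trans":[0, 0, 0.008]}]' >/dev/null
python3 -m jog '[{"trans":[0, 0, 0.004]}, {}, {}]'
python3 -m jog '[{}, {}, {}, {}, {}]' 5
python3 w.py
```

```text
t: 17.37
ee_pos: [496.8, 44.7, 106.3]
orientation: [3.128, 0.288, 0.002]
ft_force: [0.1, -0.0, 0.1]
width: 40.0
grasp_force: 0.0
t: 17.78
ee_pos: [496.2, 44.7, 105.7]
orientation: [3.128, 0.287, 0.001]
ft_force: [0.7, 0.5, 0.0]
width: 10.5
grasp_force: 0.0
t 17.78 tcp [496.2  44.7 105.7] caddy xy [ 0.3 21.1] tool-y deg -79.52 tilt [ 6.e-04  1.e-04 -1.e+00] q [0.07 0.36 1.97 0.   0.81 1.45] w 10.5 F [0.7 0.5 0. ] g 0.0
```

```bash
python3 - <<'E'
from h import *
d=grab('scene');cv2.imwrite('pics/s3.png',cv2.resize(cv2.cvtColor(d['img'],cv2.COLOR_RGB2BGR)[180:300,270:400],None,fx=4,fy=4,interpolation=cv2.INTER_CUBIC))
E
python3 w.py
```

```text
t 17.83 tcp [496.1  44.7 105.6] caddy xy [ 0.2 21.1] tool-y deg -79.52 tilt [ 4.e-04  0.e+00 -1.e+00] q [0.07 0.36 1.97 0.   0.81 1.45] w 6.8 F [-0.1 -0.7  0.2] g 0.0
```

View pics/s3.png

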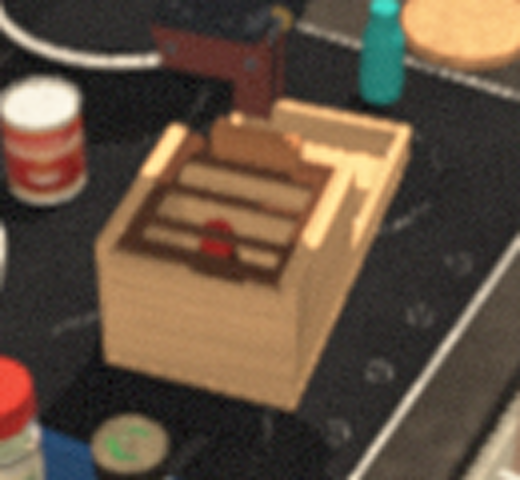

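```bash
python3 - <<'E'
from h import *
d=load('scene');Q=cloud(d)
c=np.array([499.7,23.9]);a=np.radians(10.5);R=np.array([[np.cos(a),-np.sin(a)],[np.sin(a),np.cos(a)]])
for u,v in((240,112),(260,112),(245,125),(260,125),(275,130),(250,132),(260,140),(255,150),(255,90),(270,100),(260,70),(245,100)):
    U,V=270+u/4,180+v/4;p=Q[int(V),int(U)];print(u,v,((p[:2]-c)@R).round(1),p[2].round(1),d['img'][int(V),int(U)])
E
```

```text
240 112 [ 7.3 35.3] 144.1 [151 106  73]
260 112 [-6.5 36.2] 148.2 [95 54 45]
245 125 [  59.  -107.7] 17.0 [147 102  68]
260 125 [  51.6 -122.5] 8.2 [157 115  77]
275 130 [  40.2 -118. ] 10.6 [155 110  75]
250 132 [ 5.1 27.2] 122.5 [137  86  52]
260 140 [-4.1 29.8] 120.4 [146  91  55]
255 150 [-0.2 34.3] 116.1 [150  97  58]
255 90 [-0.7 34.7] 164.5 [94 51 45]
270 100 [-11.3  34.7] 157.8 [83 51 40]
260 70 [-31.3 103.6] 234.0 [96 49 43]
245 100 [ 4.9 34.5] 153.6 [92 50 38]
```

Converted, -30 mm / 1000 = -0.03, -20 mm / 1000 = -0.02.

```bash
python3 -m jog '[{"trans":[0, 0, -0.02]}, {"trans":[0, 0, -0.03]}, {"trans":[0, 0, -0.01]}, {}, {}]' 40
python3 - <<'E'
from h import *
d=grab('scene');o=status.get_obs();p=np.array(o['ee_pos']);print(p,o['width'])
im=cv2.cvtColor(d['img'],cv2.COLOR_RGB2BGR)
im=cv2.resize(im[100:250,250:400],None,fx=4,fy=4,interpolation=cv2.INTER_CUBIC)
K=np.array([[d['fx'],0,d['cx']],[0,d['fy'],d['cy']],[0,0,1]],float)
q=[p,p+[0,0,19],p+[-3.6,20,0],p+[3.6,-20,0]]
uv=cv2.projectPoints(np.array(q),cv2.Rodrigues(np.array(d['R']))[0],np.array(d['t'],float),K,np.array([d['k1'],0,0,0,0],float))[0].reshape(-1,2)
for (u,v),col in zip(uv,[(0,255,0),(255,255,0),(0,0,255),(255,0,255)]):cv2.circle(im,(int((u-250+.5)*4),int((v-100+.5)*4)),4,col,-1)
print(uv)
cv2.imwrite('pics/s4.png',im)
E
```

```text
t: 18.25
ee_pos: [496.2, 44.7, 165.4]
orientation: [3.128, 0.287, 0.002]
ft_force: [-0.3, 0.0, -0.9]
width: 36.6
grasp_force: 0.0
[495.41410036  44.63377573 164.59001614] 38.575903383859846
[[334.73854568 198.97390923]
 [334.70094572 192.83615454]
 [331.92489304 203.47696037]
 [337.47116392 194.6000068 ]]
```

View pics/s4.png

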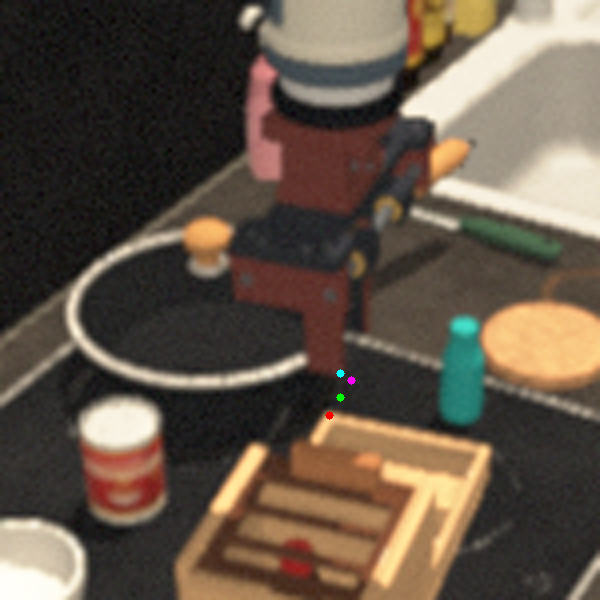

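The finger tips show at about (325,372), while the reported tip projects to (330,415). The real tips are therefore about 33 mm higher than the reported TCP, which is why the pinch closed above the bar. I go lower, watching the force.

Converted, 30 mm / 1000 = 0.03, 15 mm / 1000 = 0.015.

```bash
python3 -m jog '[{"trans":[0, 0, 0.03]}, {"trans":[0, 0, 0.03]}, {"trans":[0, 0, 0.015]}, {"trans":[0, 0, 0.008]}, {"trans":[0, 0, 0.004]}]' >/dev/null
python3 -m jog '[{}, {}]'
python3 -m jog '[{}, {}, {}, {}, {}]' 5
python3 -m jog '[{}, {}]'
python3 w.py
```

```text
t: 18.88
ee_pos: [496.3, 44.7, 78.6]
orientation: [-3.128, -0.287, -0.0]
ft_force: [0.6, -0.0, 1.1]
width: 40.1
grasp_force: 0.0
t: 19.3
ee_pos: [496.4, 44.8, 79.0]
orientation: [-3.128, -0.287, -0.002]
ft_force: [-0.7, 1.7, 4.1]
width: 13.5
grasp_force: 30.0
t: 19.47
ee_pos: [496.5, 44.8, 78.9]
orientation: [-3.128, -0.287, -0.002]
ft_force: [-1.3, 2.3, 5.7]
width: 13.9
grasp_force: 30.0
t 19.47 tcp [496.5  44.8  78.9] caddy xy [ 0.6 21.2] tool-y deg -79.52 tilt [ 1.1e-03  2.0e-04 -1.0e+00] q [0.07 0.41 1.98 0.   0.75 1.45] w 13.9 F [-1.3  2.3  5.7] g 30.0
```

Converted, 12 mm / 1000 = 0.012, 8 mm / 1000 = 0.008.

```bash
python3 -m jog '[{"trans":[0, 0.008, 0]}, {"trans":[0, 0.012, 0]}, {"trans":[0, 0.012, 0]}, {"trans":[0, 0.012, 0]}, {"trans":[0, 0.012, 0]}]'
python3 -m jog '[{"trans":[0, 0.012, 0]}, {"trans":[0, 0.012, 0]}, {"trans":[0, 0.008, 0]}, {"trans":[0, 0.004, 0]}, {}]'
python3 w.py
```

```text
t: 19.88
ee_pos: [507.1, -10.7, 79.0]
orientation: [-3.128, -0.287, -0.003]
ft_force: [0.9, 2.7, 5.5]
width: 13.9
grasp_force: 30.0
t: 20.3
ee_pos: [513.6, -45.0, 78.9]
orientation: [-3.126, -0.283, -0.003]
ft_force: [1.4, 9.9, 6.8]
width: 13.9
grasp_force: 30.0
t 20.3 tcp [513.6 -45.   78.9] caddy xy [  1.1 -70.3] tool-y deg -79.65 tilt [ 0.0014  0.0025 -1.    ] q [-0.11  0.43  1.94  0.    0.77  1.27] w 13.9 F [1.4 9.9 6.8] g 30.0
```

Converted, 1.5 mm / 1000 = 0.0015.

```bash
python3 -m jog '[{"trans":[0, 0.0015, 0]}, {"trans":[0, 0.0015, 0]}, {}]'
python3 w.py
python3 -m jog '[{"trans":[0, -0.001, 0]}, {}, {}, {}]' 44
python3 -m jog '[{"trans":[0, 0, -0.02]}, {"trans":[0, 0, -0.035]}, {"trans":[0, 0, -0.035]}, {"trans":[0, 0, -0.035]}, {"trans":[0, 0, -0.02]}]' >/dev/null
python3 -m jog '[{"rotvec":[0, 0, -0.0193]}, {"rotvec":[0, 0, -0.0193]}, {"rotvec":[0, 0, -0.0193]}, {"rotvec":[0, 0, -0.0193]}, {"rotvec":[0, 0, -0.0193]}]' 66 >/dev/null
python3 -m jog '[{"rotvec":[0, 0, -0.0193]}, {"rotvec":[0, 0, -0.0193]}, {"rotvec":[0, 0, -0.0193]}, {"rotvec":[0, 0, -0.0193]}, {"rotvec":[0, 0, -0.0193]}]' >/dev/null
python3 -m jog '[{"rotvec":[0, 0, -0.0193]}, {"rotvec":[0, 0, -0.0193]}, {"rotvec":[0, 0, -0.0193]}, {}]' 
python3 w.py bottle
python3 - <<'E'
from h import *
d=grab('top');cv2.imwrite('pics/t5.png',cv2.resize(cv2.cvtColor(d['img'],cv2.COLOR_RGB2BGR)[160:290,160:380],None,fx=3,fy=3))
d=grab('scene');cv2.imwrite('pics/s5.png',cv2.resize(cv2.cvtColor(d['img'],cv2.COLOR_RGB2BGR)[100:350,200:420],None,fx=2.3,fy=2.3))
E
```

```text
t: 20.55
ee_pos: [513.5, -45.1, 78.8]
orientation: [-3.123, -0.283, -0.001]
ft_force: [1.3, 24.8, 9.6]
width: 13.4
grasp_force: 30.0
t 20.55 tcp [513.5 -45.1  78.8] caddy xy [  1.  -70.4] tool-y deg -79.66 tilt [ 3.0e-04  5.9e-03 -1.0e+00] q [-0.11  0.43  1.94  0.01  0.77  1.27] w 13.4 F [ 1.3 24.8  9.6] g 30.0
t: 20.88
ee_pos: [512.7, -48.2, 78.1]
orientation: [3.128, 0.287, -0.001]
ft_force: [0.3, -0.1, -0.1]
width: 37.1
grasp_force: 0.0
t: 22.47
ee_pos: [512.7, -48.3, 223.1]
orientation: [-2.002, -2.421, 0.001]
ft_force: [-0.7, 0.8, 0.5]
width: 66.1
grasp_force: 0.0
t 22.47 tcp [512.7 -48.3 223.1] caddy xy [ -0.4 -73.3] tool-y deg 10.81 tilt [-8.e-04 -2.e-04 -1.e+00] q [-0.12  0.22  1.84 -0.    1.09 -0.31] w 66.1 F [-0.7  0.8  0.5] g 0.0
bottle [490.  103.5] tool dxyz to z=0 at target [153.3   6.4 223. ]
```

View pics/s5.png

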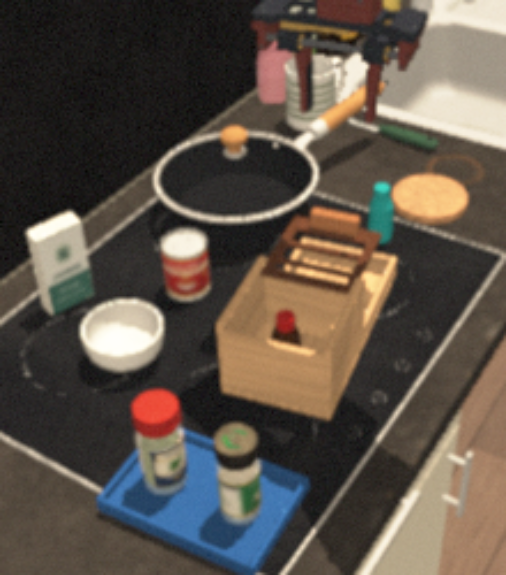

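The cover is fully open at its stop and the bottle shows in the bin at crop (287,320), upright. The tin, bowl and both jars look untouched. I refine the bottle position next.

Careful with the scale: shifts go in shares of 1000 mm and turns go in shares of 2 pi rad. That gives: 38 mm / 1000 = 0.038, 35 mm / 1000 = 0.035.

```bash
python3 -m jog '[{"trans":[0.02, 0.001, 0]}, {"trans":[0.035, 0.0015, 0]}, {"trans":[0.038, 0.0015, 0]}, {"trans":[0.035, 0.0015, 0]}, {"trans":[0.02, 0.001, 0]}]' 56 >/dev/null
python3 -m jog '[{"trans":[0.0055, 0, 0]}, {}, {}]' >/dev/null
python3 w.py bottle
python3 - <<'E'
from h import *
c=np.array([499.7,23.9]);a=np.radians(10.5);R=np.array([[np.cos(a),-np.sin(a)],[np.sin(a),np.cos(a)]])
for n in('scene','top'):
    d=load(n);hsv=cv2.cvtColor(d['img'],cv2.COLOR_RGB2HSV);H,S,V=[hsv[...,i].astype(int) for i in range(3)]
    m=(((H<5)|(H>175))&(S>170)&(V>90)).astype(np.uint8)
    k,l,st,ce=cv2.connectedComponentsWithStats(m)
    for i in range(1,k):
        if st[i,4]>12:
            p=onplane(d,*ce[i],82);L=(p[:2]-c)@R
            if abs(L[0])<70 and 0<L[1]<140:
                print(n,st[i],p.round(1),L.round(1),'z88',((onplane(d,*ce[i],88)[:2]-c)@R).round(1))
E
```

```text
t 23.23 tcp [491.2 103.9 223.3] caddy xy [ 6.2 80.2] tool-y deg 10.55 tilt [-1.e-04 -5.e-04 -1.e+00] q [ 0.18  0.2   1.86 -0.    1.08  0.  ] w 56.0 F [-0.2 -0.4  0. ] g 0.0
bottle [490.  103.5] tool dxyz to z=0 at target [-1.000e-01 -1.200e+00  2.233e+02]
scene [320 235   8  10  62] [488.5 111.7  82. ] [ 5.  88.4] z88 [ 2.5 94.6]
top [266 220   9   9  65] [490.6 105.7  82. ] [ 5.9 82.1] z88 [ 5.8 81.5]
```

Converted, 35 mm / 1000 = 0.035, 30 mm / 1000 = 0.03.

```bash
python3 -m jog '[{"trans":[0.001, -0.0007, 0.03]}, {"trans":[0, 0, 0.035]}, {"trans":[0, 0, 0.035]}, {"trans":[0, 0, 0.03]}, {"trans":[0, 0, 0.025]}]' >/dev/null
python3 -m jog '[{"trans":[0, 0, 0.018]}, {"trans":[0, 0, 0.012]}, {"trans":[0, 0, 0.009]}, {"trans":[0, 0, 0.006]}, {}]'
python3 -m jog '[{"trans":[0, 0, 0.003]}, {}]'
python3 -m jog '[{}, {}, {}, {}, {}]' 15 
python3 -m jog '[{}, {}, {}]'
python3 w.py coaster
```

```text
t: 24.07
ee_pos: [490.1, 104.3, 22.6]
orientation: [-2.008, -2.415, 0.002]
ft_force: [0.1, -0.9, 0.1]
width: 56.0
grasp_force: 0.0
t: 24.23
ee_pos: [490.8, 105.0, 20.7]
orientation: [2.007, 2.416, 0.001]
ft_force: [-0.9, 0.0, 0.0]
width: 55.8
grasp_force: 0.0
t: 24.65
ee_pos: [490.6, 105.3, 20.7]
orientation: [2.006, 2.417, 0.001]
ft_force: [0.3, -0.2, 2.7]
width: 32.4
grasp_force: 30.0
t: 24.9
ee_pos: [490.6, 105.3, 20.7]
orientation: [2.006, 2.417, 0.001]
ft_force: [-0.4, -0.6, 5.3]
width: 32.1
grasp_force: 30.0
t 24.9 tcp [490.6 105.3  20.7] caddy xy [ 5.9 81.6] tool-y deg 10.6 tilt [ 6.e-04  1.e-04 -1.e+00] q [0.19 0.52 1.99 0.   0.63 0.  ] w 32.1 F [-0.4 -0.6  5.3] g 30.0
coaster [ 496.5 -302. ] tool dxyz to z=0 at target [-401.4  -69.2   20.6]
```

Converted, -40 mm / 1000 = -0.04, -35 mm / 1000 = -0.035.

```bash
python3 -m jog '[{"trans":[0, 0, -0.015]}, {"trans":[0, 0, -0.035]}, {"trans":[0, 0, -0.04]}, {"trans":[0, 0, -0.04]}, {"trans":[0, 0, -0.035]}]'
python3 -m jog '[{"trans":[-0.02, -0.0035, 0]}, {"trans":[-0.03, -0.005, 0]}, {"trans":[-0.038, -0.0066, 0]}, {"trans":[-0.038, -0.0066, 0]}, {"trans":[-0.038, -0.0066, 0]}]'
python3 -m jog '[{"trans":[-0.038, -0.0066, 0]}, {"trans":[-0.038, -0.0066, 0]}, {"trans":[-0.038, -0.0066, 0]}, {"trans":[-0.038, -0.0066, 0]}, {"trans":[-0.038, -0.0066, 0]}]' >/dev/null
python3 -m jog '[{"trans":[-0.03, -0.005, 0]}, {"trans":[-0.017, -0.003, 0]}, {}, {}, {}]'
python3 w.py coaster
```

```text
t: 25.32
ee_pos: [490.0, 105.1, 187.3]
orientation: [2.007, 2.417, 0.0]
ft_force: [0.7, 0.1, -0.3]
width: 32.5
grasp_force: 30.0
t: 25.73
ee_pos: [492.1, -62.6, 185.2]
orientation: [-2.005, -2.418, 0.0]
ft_force: [0.2, -0.3, -0.6]
width: 32.5
grasp_force: 30.0
t: 26.57
ee_pos: [495.5, -300.7, 184.8]
orientation: [-2.006, -2.416, -0.0]
ft_force: [-0.1, 0.0, 0.0]
width: 32.5
grasp_force: 30.0
t 26.57 tcp [ 495.5 -300.7  184.8] caddy xy [ -63.3 -318.4] tool-y deg 10.6 tilt [-0.0011  0.0011 -1.    ] q [-0.57  0.36  1.73  0.    1.05 -0.75] w 32.5 F [-0.1  0.   0. ] g 30.0
coaster [ 496.5 -302. ] tool dxyz to z=0 at target [ -1.7   1.  184.8]
```

Lower to TCP about 23 (the coaster is 2 mm above the bin floor).

Converted, 35 mm / 1000 = 0.035, 30 mm / 1000 = 0.03.

```bash
python3 -m jog '[{"trans":[-0.001, 0.001, 0.025]}, {"trans":[0, 0, 0.035]}, {"trans":[0, 0, 0.035]}, {"trans":[0, 0, 0.03]}, {"trans":[0, 0, 0.015]}]' >/dev/null
python3 -m jog '[{"trans":[0, 0, 0.01]}, {"trans":[0, 0, 0.004]}, {"trans":[0, 0, 0.002]}, {"trans":[0, 0, 0.0015]}, {}]'
python3 -m jog '[{"trans":[0, 0, 0.001]}, {"trans":[0, 0, 0.001]}, {}]'
```

```text
t: 27.4
ee_pos: [497.9, -302.7, 28.9]
orientation: [2.005, 2.416, 0.0]
ft_force: [0.4, -0.3, -0.5]
width: 32.4
grasp_force: 30.0
t: 27.65
ee_pos: [497.4, -302.7, 26.3]
orientation: [2.006, 2.416, 0.0]
ft_force: [-0.7, 0.6, -0.6]
width: 32.5
grasp_force: 30.0
```

```bash
python3 -m jog '[{"trans":[0, 0, 0.001]}, {"trans":[0, 0, 0.001]}, {"trans":[0, 0, 0.0005]}, {}]'
python3 -m jog '[{"trans":[0, 0, 0.0005]}, {"trans":[0, 0, 0.0005]}, {}]'
```

```text
t: 27.98
ee_pos: [497.0, -302.5, 23.2]
orientation: [-2.007, -2.417, 0.0]
ft_force: [-0.5, 0.3, -1.0]
width: 32.4
grasp_force: 30.0
t: 28.23
ee_pos: [497.3, -302.6, 22.7]
orientation: [2.007, 2.417, -0.0]
ft_force: [-0.4, 0.8, 3.0]
width: 32.2
grasp_force: 30.0
```

Converted, -0.5 mm / 1000 = -0.0005.

```bash
python3 -m jog '[{"trans":[0, 0, -0.0005]}, {}, {}, {}, {}]' 60
python3 -m jog '[{"trans":[0, 0, -0.01]}, {"trans":[0, 0, -0.03]}, {"trans":[0, 0, -0.04]}, {"trans":[0, 0, -0.04]}, {"trans":[0, 0, -0.04]}]' >/dev/null
python3 -m jog '[{"trans":[0.02, 0.005, -0.02]}, {"trans":[0.034, 0.009, -0.02]}, {"trans":[0.038, 0.0095, 0]}, {"trans":[0.038, 0.0095, 0]}, {"trans":[0.038, 0.0095, 0]}]' 44 >/dev/null
python3 -m jog '[{"trans":[0.038, 0.0095, 0]}, {"trans":[0.026, 0.0065, 0]}, {"trans":[0.014, 0.0035, 0]}, {"rotvec":[0, 0, 0.0193]}, {"rotvec":[0, 0, 0.0193]}]' >/dev/null
python3 -m jog '[{"rotvec":[0, 0, 0.0193]}, {"rotvec":[0, 0, 0.0193]}, {"rotvec":[0, 0, 0.0193]}, {"rotvec":[0, 0, 0.0193]}, {"rotvec":[0, 0, 0.0193]}]' >/dev/null
python3 -m jog '[{"rotvec":[0, 0, 0.0193]}, {"rotvec":[0, 0, 0.0193]}, {"rotvec":[0, 0, 0.0193]}, {"rotvec":[0, 0, 0.0193]}, {"rotvec":[0, 0, 0.0193]}]' >/dev/null
python3 -m jog '[{"rotvec":[0, 0, 0.0193]}, {}, {}]'
python3 w.py
python3 - <<'E'
from h import *
d=grab('scene');cv2.imwrite('pics/s6.png',cv2.resize(cv2.cvtColor(d['img'],cv2.COLOR_RGB2BGR)[100:350,200:450],None,fx=2.3,fy=2.3))
E
```

```text
t: 28.65
ee_pos: [497.1, -302.5, 22.8]
orientation: [-2.007, -2.417, 0.0]
ft_force: [-0.4, 0.1, 0.0]
width: 59.0
grasp_force: 0.0
t: 30.98
ee_pos: [512.8, -49.3, 223.4]
orientation: [3.128, 0.292, 0.001]
ft_force: [-0.6, 0.1, 0.2]
width: 44.0
grasp_force: 0.0
t 30.98 tcp [512.8 -49.3 223.4] caddy xy [ -0.5 -74.4] tool-y deg -79.32 tilt [ 5.e-04 -1.e-04 -1.e+00] q [-0.12  0.22  1.84  0.    1.09  1.27] w 44.0 F [-0.6  0.1  0.2] g 0.0
```

View pics/s6.png

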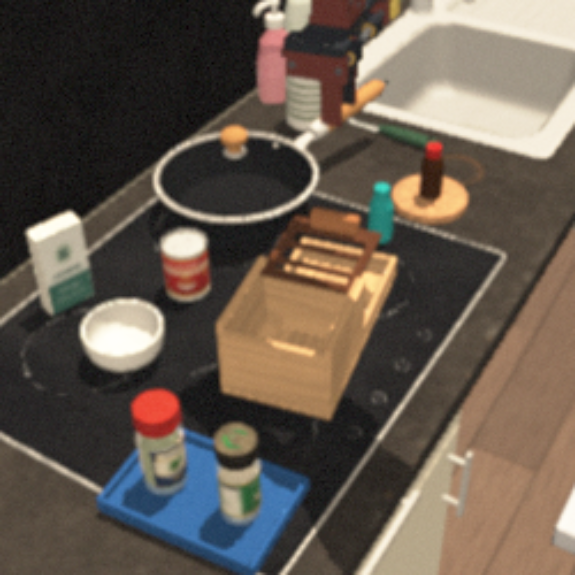

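The bottle stands upright on the coaster at crop (432,170), and the bin is empty. I pinch the grip again and shut the cover.

Converted, 35 mm / 1000 = 0.035, 25 mm / 1000 = 0.025.

```bash
python3 -m jog '[{"trans":[0, 0, 0.025]}, {"trans":[0, 0, 0.035]}, {"trans":[0, 0, 0.035]}, {"trans":[0, 0, 0.025]}, {"trans":[0, 0, 0.015]}]' >/dev/null
python3 -m jog '[{"trans":[0, 0, 0.007]}, {"trans":[0, 0, 0.0025]}, {}, {}]'
python3 -m jog '[{}, {}, {}, {}, {}]' 5
python3 -m jog '[{}, {}]'
python3 -m jog '[{"trans":[0, -0.008, 0]}, {"trans":[0, -0.012, 0]}, {"trans":[0, -0.012, 0]}, {"trans":[0, -0.012, 0]}, {"trans":[0, -0.012, 0]}]'
python3 -m jog '[{"trans":[0, -0.012, 0]}, {"trans":[0, -0.012, 0]}, {"trans":[0, -0.008, 0]}, {"trans":[0, -0.004, 0]}, {}]'
python3 w.py
```

```text
t: 31.78
ee_pos: [513.7, -49.4, 79.4]
orientation: [3.128, 0.288, 0.003]
ft_force: [0.5, -0.3, -0.1]
width: 44.0
grasp_force: 0.0
t: 32.2
ee_pos: [512.4, -45.8, 78.8]
orientation: [-3.123, -0.28, 0.0]
ft_force: [-0.8, 38.7, 7.9]
width: 14.4
grasp_force: 18.7
t: 32.37
ee_pos: [512.3, -45.3, 78.8]
orientation: [-3.123, -0.283, 0.001]
ft_force: [-2.1, 23.5, 6.1]
width: 13.6
grasp_force: 30.0
t: 32.78
ee_pos: [502.6, 6.2, 78.9]
orientation: [3.128, 0.287, 0.001]
ft_force: [-1.6, -2.1, 6.1]
width: 13.7
grasp_force: 30.0
t: 33.2
ee_pos: [495.7, 42.3, 78.9]
orientation: [-3.128, -0.288, -0.0]
ft_force: [-2.3, 1.1, 7.3]
width: 13.7
grasp_force: 30.0
t 33.2 tcp [495.7  42.3  78.9] caddy xy [-0.6 18.8] tool-y deg -79.48 tilt [-0.e+00  1.e-04 -1.e+00] q [0.06 0.41 1.98 0.   0.75 1.45] w 13.7 F [-2.3  1.1  7.3] g 30.0
```

Converted, -1.5 mm / 1000 = -0.0015.

```bash
python3 -m jog '[{"trans":[0, -0.0015, 0]}, {"trans":[0, -0.0015, 0]}, {}]'
python3 -m jog '[{"trans":[0, -0.0015, 0]}, {"trans":[0, -0.001, 0]}, {}, {}]'
python3 w.py
```

```text
t: 33.45
ee_pos: [495.3, 44.5, 78.9]
orientation: [3.128, 0.287, -0.0]
ft_force: [-3.2, -0.1, 7.0]
width: 14.3
grasp_force: 30.0
t: 33.78
ee_pos: [494.8, 46.8, 78.9]
orientation: [3.128, 0.287, -0.0]
ft_force: [-1.8, -1.6, 7.1]
width: 13.6
grasp_force: 30.0
t 33.78 tcp [494.8  46.8  78.9] caddy xy [-0.6 23.4] tool-y deg -79.52 tilt [-0.e+00 -2.e-04 -1.e+00] q [ 0.07  0.4   1.98 -0.    0.75  1.46] w 13.6 F [-1.8 -1.6  7.1] g 30.0
```

Converted, -1 mm / 1000 = -0.001.

```bash
python3 -m jog '[{"trans":[0, -0.001, 0]}, {"trans":[0, -0.001, 0]}, {}]'
python3 -m jog '[{"trans":[0, -0.001, 0]}, {"trans":[0, -0.001, 0]}, {}]'
python3 w.py
```

```text
t: 34.03
ee_pos: [494.5, 48.1, 78.9]
orientation: [3.127, 0.288, -0.0]
ft_force: [-2.0, -5.4, 7.1]
width: 13.7
grasp_force: 30.0
t: 34.28
ee_pos: [494.6, 48.1, 78.9]
orientation: [3.124, 0.289, 0.0]
ft_force: [-0.4, -18.4, 6.0]
width: 13.9
grasp_force: 30.0
t 34.28 tcp [494.6  48.1  78.9] caddy xy [-0.6 24.8] tool-y deg -79.41 tilt [ 7.0e-04 -4.3e-03 -1.0e+00] q [ 0.08  0.4   1.98 -0.01  0.75  1.47] w 13.9 F [ -0.4 -18.4   6. ] g 30.0
```

Converted, -35 mm / 1000 = -0.035, -20 mm / 1000 = -0.02, -0.121 rad / 6.2832 = -0.0193.

```bash
python3 -m jog '[{}, {}, {}, {}]' 40
python3 -m jog '[{"trans":[0, 0, -0.02]}, {"trans":[0, 0, -0.035]}, {"trans":[0, 0, -0.035]}, {"trans":[0, 0, -0.035]}, {"trans":[0, 0, -0.02]}]' >/dev/null
python3 -m jog '[{"rotvec":[0, 0, -0.0193]}, {"rotvec":[0, 0, -0.0193]}, {"rotvec":[0, 0, -0.0193]}, {"rotvec":[0, 0, -0.0193]}, {"rotvec":[0, 0, -0.0193]}]' 66 >/dev/null
python3 -m jog '[{"rotvec":[0, 0, -0.0193]}, {"rotvec":[0, 0, -0.0193]}, {"rotvec":[0, 0, -0.0193]}, {"rotvec":[0, 0, -0.0193]}, {"rotvec":[0, 0, -0.0193]}]' >/dev/null
python3 -m jog '[{"rotvec":[0, 0, -0.0193]}, {"rotvec":[0, 0, -0.0193]}, {"rotvec":[0, 0, -0.0193]}, {}]' 
python3 w.py trayA
python3 - <<'E'
from h import *
c=np.array([499.7,23.9]);a=np.radians(10.5);R=np.array([[np.cos(a),-np.sin(a)],[np.sin(a),np.cos(a)]])
d=grab('scene');cv2.imwrite('pics/s7.png',cv2.resize(cv2.cvtColor(d['img'],cv2.COLOR_RGB2BGR)[150:350,220:420],None,fx=2.8,fy=2.8,interpolation=cv2.INTER_CUBIC))
E
```

```text
t: 34.62
ee_pos: [494.3, 50.8, 78.3]
orientation: [-3.128, -0.287, -0.0]
ft_force: [0.7, -0.3, 0.6]
width: 37.1
grasp_force: 0.0
t: 36.2
ee_pos: [494.2, 50.8, 223.2]
orientation: [-2.001, -2.422, 0.0]
ft_force: [-0.2, -0.3, -0.3]
width: 66.4
grasp_force: 0.0
t 36.2 tcp [494.2  50.8 223.2] caddy xy [-0.5 27.4] tool-y deg 10.87 tilt [-3.e-04  1.e-04 -1.e+00] q [ 0.08  0.19  1.87  0.    1.08 -0.11] w 66.4 F [-0.2 -0.3 -0.3] g 0.0
trayA [510. 303.] tool dxyz to z=0 at target [244.7  63.2 223.2]
```

View pics/s7.png

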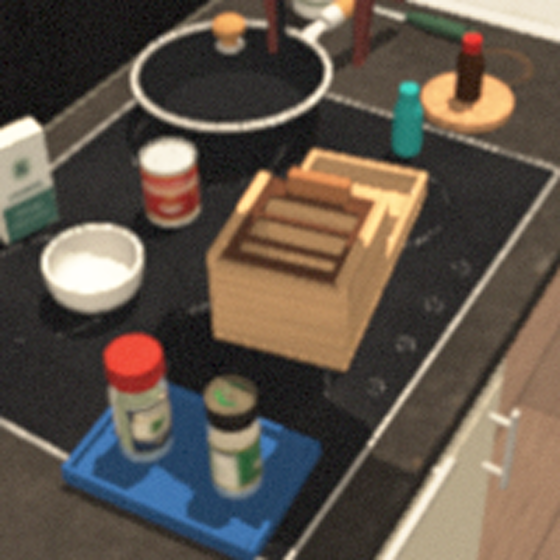

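The cover is shut against its stop, and the jars stand upright on the tray (red crop (135,400), dark (232,435)). I fetch the red jar.

Converted, 38 mm / 1000 = 0.038, 33 mm / 1000 = 0.033.

```bash
python3 -m jog '[{"trans":[0.02, 0.006, 0]}, {"trans":[0.033, 0.009, 0]}, {"trans":[0.038, 0.0105, 0]}, {"trans":[0.038, 0.0105, 0]}, {"trans":[0.038, 0.0105, 0]}]' >/dev/null
python3 -m jog '[{"trans":[0.038, 0.0105, 0]}, {"trans":[0.026, 0.007, 0]}, {"trans":[0.014, 0.004, 0]}, {}, {}]' >/dev/null
python3 w.py trayA
```

```text
t 37.08 tcp [515.7 303.7 222.9] caddy xy [ 66.7 272.1] tool-y deg 10.57 tilt [-8.e-04 -9.e-04 -1.e+00] q [ 0.51  0.35  1.66 -0.    1.14  0.33] w 66.1 F [-0.1 -1.1 -0.3] g 0.0
trayA [510. 303.] tool dxyz to z=0 at target [  0.6  -5.5 222.9]
```

Converted, 35 mm / 1000 = 0.035, 30 mm / 1000 = 0.03.

```bash
python3 -m jog '[{"trans":[0.001, -0.001, 0.025]}, {"trans":[0, 0, 0.035]}, {"trans":[0, 0, 0.035]}, {"trans":[0, 0, 0.03]}, {"trans":[0, 0, 0.02]}]' >/dev/null
python3 -m jog '[{"trans":[0, 0, 0.01]}, {"trans":[0, 0, 0.005]}, {}, {}]'
python3 -m jog '[{}, {}, {}, {}, {}]' 20 >/dev/null
python3 -m jog '[{}, {}, {}]'
python3 w.py red
```

```text
t: 37.83
ee_pos: [515.9, 304.4, 64.5]
orientation: [2.008, 2.416, 0.002]
ft_force: [-0.7, -0.2, 0.4]
width: 66.3
grasp_force: 0.0
t: 38.5
ee_pos: [515.4, 305.0, 64.2]
orientation: [2.006, 2.417, 0.002]
ft_force: [-1.2, -0.2, 6.4]
width: 44.0
grasp_force: 30.0
t 38.5 tcp [515.4 305.   64.2] caddy xy [ 66.7 273.5] tool-y deg 10.61 tilt [ 9.e-04  6.e-04 -1.e+00] q [0.51 0.55 1.76 0.   0.83 0.33] w 44.0 F [-1.2 -0.2  6.4] g 30.0
red [503.4  -1.4] tool dxyz to z=0 at target [-298.9  -68.3   64. ]
```

Converted, -40 mm / 1000 = -0.04, -35 mm / 1000 = -0.035.

```bash
python3 -m jog '[{"trans":[0, 0, -0.015]}, {"trans":[0, 0, -0.035]}, {"trans":[0, 0, -0.04]}, {"trans":[0, 0, -0.04]}, {"trans":[0, 0, -0.03]}]'
python3 -m jog '[{"trans":[-0.015, -0.004, 0]}, {"trans":[-0.028, -0.006, 0]}, {"trans":[-0.035, -0.008, 0]}, {"trans":[-0.035, -0.008, 0]}, {"trans":[-0.035, -0.008, 0]}]' >/dev/null
python3 -m jog '[{"trans":[-0.035, -0.008, 0]}, {"trans":[-0.035, -0.008, 0]}, {"trans":[-0.035, -0.008, 0]}, {"trans":[-0.025, -0.006, 0]}, {"trans":[-0.014, -0.003, 0]}]' >/dev/null
python3 -m jog '[{"trans":[-0.0055, -0.001, 0]}, {}, {}]'
python3 w.py red
```

```text
t: 38.92
ee_pos: [515.4, 304.9, 226.3]
orientation: [2.006, 2.417, 0.003]
ft_force: [0.9, 0.6, -0.3]
width: 43.8
grasp_force: 30.0
t: 40.0
ee_pos: [502.5, -0.0, 222.9]
orientation: [-2.007, -2.416, 0.0]
ft_force: [-0.7, 0.7, -2.2]
width: 43.6
grasp_force: 30.0
t 40.0 tcp [502.5  -0.  222.9] caddy xy [ -1.6 -24.1] tool-y deg 10.57 tilt [-8.e-04  3.e-04 -1.e+00] q [-0.02  0.2   1.86  0.    1.08 -0.21] w 43.6 F [-0.7  0.7 -2.2] g 30.0
red [503.4  -1.4] tool dxyz to z=0 at target [ -1.5   0.7 222.9]
```

Converted, 35 mm / 1000 = 0.035, 30 mm / 1000 = 0.03.

```bash
python3 -m jog '[{"trans":[0, 0, 0.025]}, {"trans":[0, 0, 0.035]}, {"trans":[0, 0, 0.035]}, {"trans":[0, 0, 0.03]}, {"trans":[0, 0, 0.015]}]' >/dev/null
python3 -m jog '[{"trans":[0, 0, 0.008]}, {"trans":[0, 0, 0.004]}, {"trans":[0, 0, 0.002]}, {"trans":[0, 0, 0.001]}, {}]'
python3 -m jog '[{"trans":[0, 0, 0.001]}, {"trans":[0, 0, 0.001]}, {}]'
python3 -m jog '[{"trans":[0, 0, 0.0005]}, {"trans":[0, 0, 0.0005]}, {}]'
```

```text
t: 40.83
ee_pos: [503.7, -0.1, 69.3]
orientation: [2.005, 2.416, 0.002]
ft_force: [-0.2, -0.0, -1.9]
width: 44.2
grasp_force: 30.0
t: 41.08
ee_pos: [503.2, -0.4, 66.8]
orientation: [2.007, 2.416, 0.001]
ft_force: [-0.2, 0.4, -1.3]
width: 44.0
grasp_force: 30.0
t: 41.33
ee_pos: [502.9, -0.4, 65.4]
orientation: [-2.007, -2.417, -0.0]
ft_force: [0.2, -1.0, -1.4]
width: 44.1
grasp_force: 30.0
```

Converted, 0.5 mm / 1000 = 0.0005, 0.3 mm / 1000 = 0.0003.

```bash
python3 -m jog '[{"trans":[0, 0, 0.0005]}, {"trans":[0, 0, 0.0005]}, {"trans":[0, 0, 0.0003]}, {}]'
python3 -m jog '[{"trans":[0, 0, 0.0004]}, {"trans":[0, 0, 0.0004]}, {}]'
```

```text
t: 41.67
ee_pos: [502.9, -0.3, 64.2]
orientation: [2.007, 2.417, 0.0]
ft_force: [-0.9, 0.6, 2.2]
width: 44.0
grasp_force: 30.0
t: 41.92
ee_pos: [503.1, -0.4, 64.2]
orientation: [2.006, 2.417, 0.0]
ft_force: [-3.5, -1.3, 10.8]
width: 43.8
grasp_force: 30.1
```

Converted, -0.8 mm / 1000 = -0.0008.

```bash
python3 -m jog '[{"trans":[0, 0, -0.0008]}, {}, {}, {}, {}]' 66
python3 -m jog '[{"trans":[0, 0, -0.01]}, {"trans":[0, 0, -0.03]}, {"trans":[0, 0, -0.04]}, {"trans":[0, 0, -0.04]}, {"trans":[0, 0, -0.04]}]' >/dev/null
python3 -m jog '[{"trans":[0.02, -0.002, 0]}, {"trans":[0.035, -0.002, 0]}, {"trans":[0.038, -0.003, 0]}, {"trans":[0.038, -0.003, 0]}, {"trans":[0.038, -0.003, 0]}]' >/dev/null
python3 -m jog '[{"trans":[0.038, -0.003, 0]}, {"trans":[0.038, -0.0026, 0]}, {"trans":[0.033, -0.002, 0]}, {"trans":[0.02, -0.001, 0]}, {"trans":[0.0096, 0, 0]}]' >/dev/null
python3 -m jog '[{}, {}, {}]' >/dev/null
python3 w.py trayB
```

```text
t: 42.33
ee_pos: [502.8, -0.3, 63.9]
orientation: [-2.007, -2.417, 0.0]
ft_force: [-0.6, -0.5, -0.2]
width: 65.9
grasp_force: 0.0
t 43.83 tcp [425.2 296.8 224.1] caddy xy [-23.5 281.9] tool-y deg 10.55 tilt [-2.e-04 -6.e-04 -1.e+00] q [ 0.59  0.22  1.83 -0.    1.09  0.4 ] w 66.0 F [-0.5 -0.4 -0.2] g 0.0
trayB [425. 297.] tool dxyz to z=0 at target [ 3.000e-01 -2.000e-01  2.241e+02]
```

Converted, 35 mm / 1000 = 0.035, 30 mm / 1000 = 0.03.

```bash
python3 -m jog '[{"trans":[0.001, 0.0005, 0.025]}, {"trans":[0, 0, 0.035]}, {"trans":[0, 0, 0.035]}, {"trans":[0, 0, 0.03]}, {"trans":[0, 0, 0.02]}]' >/dev/null
python3 -m jog '[{"trans":[0, 0, 0.01]}, {"trans":[0, 0, 0.006]}, {}, {}]'
python3 -m jog '[{}, {}, {}, {}, {}]' 20 >/dev/null
python3 -m jog '[{}, {}, {}]'
python3 -m jog '[{"trans":[0, 0, -0.015]}, {"trans":[0, 0, -0.035]}, {"trans":[0, 0, -0.04]}, {"trans":[0, 0, -0.04]}, {"trans":[0, 0, -0.03]}]'
python3 -m jog '[{}, {}]' >/dev/null
python3 w.py dark
```

```text
t: 44.58
ee_pos: [426.2, 299.1, 63.9]
orientation: [2.007, 2.416, 0.002]
ft_force: [0.4, -0.2, 0.0]
width: 66.0
grasp_force: 0.0
t: 45.25
ee_pos: [425.8, 299.5, 63.6]
orientation: [2.007, 2.417, 0.002]
ft_force: [-0.3, -1.0, 6.2]
width: 39.3
grasp_force: 30.0
t: 45.67
ee_pos: [425.6, 299.3, 225.8]
orientation: [2.006, 2.417, 0.002]
ft_force: [-0.6, 1.3, -0.1]
width: 39.7
grasp_force: 30.0
t 45.83 tcp [426.  299.6 224.4] caddy xy [-22.2 284.5] tool-y deg 10.6 tilt [ 0.0028  0.0019 -1.    ] q [ 0.59  0.22  1.83 -0.    1.09  0.4 ] w 39.5 F [-1.3  0.5 -1.6] g 30.0
dark [510.7 -65.1] tool dxyz to z=0 at target [-374.3   15.4  224. ]
```

Converted, -35 mm / 1000 = -0.035, -28 mm / 1000 = -0.028.

```bash
python3 -m jog '[{"trans":[-0.015, 0.001, 0]}, {"trans":[-0.028, 0.0015, 0]}, {"trans":[-0.035, 0.0015, 0]}, {"trans":[-0.035, 0.0015, 0]}, {"trans":[-0.035, 0.0015, 0]}]' >/dev/null
python3 -m jog '[{"trans":[-0.035, 0.0015, 0]}, {"trans":[-0.035, 0.0015, 0]}, {"trans":[-0.035, 0.0015, 0]}, {"trans":[-0.035, 0.0015, 0]}, {"trans":[-0.035, 0.0015, 0]}]' >/dev/null
python3 -m jog '[{"trans":[-0.028, 0.0015, 0]}, {"trans":[-0.016, 0.001, 0]}, {"trans":[-0.008, 0, 0]}, {}, {}]'
python3 w.py dark
```

```text
t: 47.08
ee_pos: [510.0, -65.8, 221.6]
orientation: [-2.006, -2.414, 0.002]
ft_force: [-0.0, 0.0, -2.1]
width: 39.7
grasp_force: 30.0
t 47.08 tcp [510.  -65.8 221.6] caddy xy [ -6.3 -90.1] tool-y deg 10.57 tilt [-2.9e-03  8.0e-04 -1.0e+00] q [-0.15  0.22  1.84  0.    1.09 -0.34] w 39.7 F [-0.   0.  -2.1] g 30.0
dark [510.7 -65.1] tool dxyz to z=0 at target [  0.3   1.4 221.6]
```

Converted, 35 mm / 1000 = 0.035, 30 mm / 1000 = 0.03.

```bash
python3 -m jog '[{"trans":[-0.002, 0.001, 0.025]}, {"trans":[0, 0, 0.035]}, {"trans":[0, 0, 0.035]}, {"trans":[0, 0, 0.03]}, {"trans":[0, 0, 0.015]}]' >/dev/null
python3 -m jog '[{"trans":[0, 0, 0.008]}, {"trans":[0, 0, 0.004]}, {"trans":[0, 0, 0.002]}, {"trans":[0, 0, 0.001]}, {}]'
python3 -m jog '[{"trans":[0, 0, 0.001]}, {"trans":[0, 0, 0.001]}, {}]'
python3 -m jog '[{"trans":[0, 0, 0.0005]}, {"trans":[0, 0, 0.0005]}, {}]'
```

```text
t: 47.92
ee_pos: [513.2, -68.0, 69.0]
orientation: [2.005, 2.416, 0.001]
ft_force: [-0.2, 0.2, -0.9]
width: 39.2
grasp_force: 30.0
t: 48.17
ee_pos: [512.7, -68.2, 66.5]
orientation: [2.006, 2.416, 0.001]
ft_force: [-0.1, -0.6, -1.3]
width: 39.3
grasp_force: 30.0
t: 48.42
ee_pos: [512.4, -68.2, 65.1]
orientation: [-2.007, -2.417, 0.0]
ft_force: [-0.7, -0.4, -1.5]
width: 39.7
grasp_force: 30.0
```

Converted, 0.5 mm / 1000 = 0.0005.

```bash
python3 -m jog '[{"trans":[0, 0, 0.0005]}, {"trans":[0, 0, 0.0005]}, {"trans":[0, 0, 0.0005]}, {}]'
python3 -m jog '[{"trans":[0, 0, 0.0004]}, {"trans":[0, 0, 0.0003]}, {}]'
```

```text
t: 48.75
ee_pos: [512.5, -68.1, 63.7]
orientation: [2.007, 2.417, 0.0]
ft_force: [-0.0, 0.5, 0.3]
width: 39.5
grasp_force: 30.0
t: 49.0
ee_pos: [512.6, -68.2, 63.6]
orientation: [2.007, 2.417, 0.0]
ft_force: [-2.7, 0.8, 7.6]
width: 39.5
grasp_force: 30.0
```

Converted, -0.7 mm / 1000 = -0.0007.

```bash
python3 -m jog '[{"trans":[0, 0, -0.0007]}, {}, {}, {}, {}]' 66
python3 -m jog '[{"trans":[0, 0, -0.01]}, {"trans":[0, 0, -0.03]}, {"trans":[0, 0, -0.04]}, {"trans":[0, 0, -0.04]}, {"trans":[0, 0, -0.04]}]' >/dev/null
python3 -m jog '[{"trans":[-0.02, -0.015, 0]}, {"trans":[-0.03, -0.022, 0]}, {"trans":[-0.03, -0.022, 0]}, {"trans":[-0.03, -0.022, 0]}, {"trans":[-0.03, -0.022, 0]}]' >/dev/null
python3 -m jog '[{"trans":[-0.03, -0.022, 0]}, {"trans":[-0.03, -0.022, 0]}, {"trans":[-0.03, -0.022, 0]}, {"trans":[-0.03, -0.022, 0]}, {"trans":[-0.02, -0.01, 0]}]' >/dev/null
python3 -m jog '[{}, {}, {}]'
python3 - <<'E'
from h import *
d=grab('top');b=cv2.cvtColor(d['img'],cv2.COLOR_RGB2BGR)
a=cv2.resize(b[160:280,160:460],None,fx=2.6,fy=2.6,interpolation=cv2.INTER_CUBIC)
d=grab('scene');c=cv2.resize(cv2.cvtColor(d['img'],cv2.COLOR_RGB2BGR)[150:350,200:420],None,fx=1.4,fy=1.4,interpolation=cv2.INTER_CUBIC)
o=np.zeros((a.shape[0]+c.shape[0],a.shape[1],3),np.uint8);o[:a.shape[0]]=a;o[a.shape[0]:,:c.shape[1]]=c
cv2.imwrite('pics/f.png',o)
E
```

```text
t: 49.42
ee_pos: [512.3, -68.1, 63.4]
orientation: [-2.007, -2.417, 0.0]
ft_force: [0.3, 0.3, 0.3]
width: 65.6
grasp_force: 0.0
t: 50.92
ee_pos: [366.3, -379.6, 223.8]
orientation: [-2.007, -2.417, -0.001]
ft_force: [-0.8, 0.2, -1.0]
width: 66.0
grasp_force: 0.0
```

View pics/f.png

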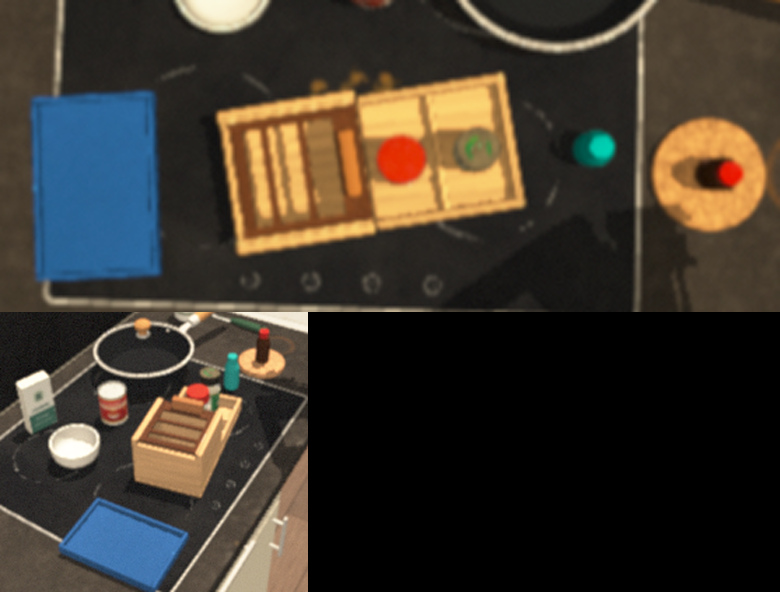

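The cover grip is at column 294.6, the same as at the start (294.5). The red jar is in the inner bay, the dark jar in the outer bay, and the bottle stands on the coaster. I hand the job in.

```bash
python3 -c "
from workcell import ticket
print(ticket.close_job())"
```

```text
the job is handed in; nothing more can be done
None
```

The job is handed in at about 51 s: the bottle stands on the coaster, the cover is shut at its stop, each jar is back in its own bay, and the tin and bowl look undisturbed in the last pictures; the verdict was not shown.

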